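# Nest sample cups under the vacuum bell and pump it down

### The job

Put the clean metal sample cups away under vacuum: take the clear bell cover off the round base plate, nest every cup on the bench upright into one fully home stack in the middle of the plate, then stand the cover back over the stack with its rim flat and centred on the plate's black rubber ring. Then pump the air out with four full strokes of the hand lever, pressing it all the way down and letting it come all the way up each time; leave the tube rack and the bottle where they are.

Things in the scene. Friction and masses are not known exactly. Their poses are not given: they have to be found in the camera images.
- cup0: bare-metal stacking cup, 64 mm tall. Collar: outer dia 66, inner 61 mm, from 40 mm up to the rim; below it an outward step and a tapered body, dia 57 to 40 mm at the foot. Origin: centre of underside, z up. Nested, the step rests on the lower cup's rim: 24 mm higher per cup, 2 mm play. Grip the collar, fingertips less than 22 mm below the rim. 80 g. Starts on the right
- cup1: bare-metal stacking cup, 64 mm tall. Collar: outer dia 66, inner 61 mm, from 40 mm up to the rim; below it an outward step and a tapered body, dia 57 to 40 mm at the foot. Origin: centre of underside, z up. Nested, the step rests on the lower cup's rim: 24 mm higher per cup, 2 mm play. Grip the collar, fingertips less than 22 mm below the rim. 80 g. Starts on the right
- cup2: bare-metal stacking cup, 64 mm tall. Collar: outer dia 66, inner 61 mm, from 40 mm up to the rim; below it an outward step and a tapered body, dia 57 to 40 mm at the foot. Origin: centre of underside, z up. Nested, the step rests on the lower cup's rim: 24 mm higher per cup, 2 mm play. Grip the collar, fingertips less than 22 mm below the rim. 80 g. Starts on the right
- cup3: bare-metal stacking cup, 64 mm tall. Collar: outer dia 66, inner 61 mm, from 40 mm up to the rim; below it an outward step and a tapered body, dia 57 to 40 mm at the foot. Origin: centre of underside, z up. Nested, the step rests on the lower cup's rim: 24 mm higher per cup, 2 mm play. Grip the collar, fingertips less than 22 mm below the rim. 80 g. Starts on the right
- plate: fixed (placed differently each time) round steel base plate of the vacuum store, 152 mm across, flat top at z = 12 mm with a flush black rubber gasket ring (72 mm inside, 126 mm outside diameter), inside a raised edge 8 mm high and 130 mm in inside diameter. Origin: centre of its underside on the bench
- cover: clear plastic bell cover, open below: bore 90 mm, outer dia 98 mm, heavy steel flange round the lower rim 118 mm in dia and 10 mm high, inside height 145 mm, black knob dia 32 mm from 150 to 184 mm above the rim. 450 g. Origin: centre of the lower rim, z up. Starts on the plate, empty; there is free bench for it at the plate's near left. A stack of four cups is 136 mm tall
- pump: fixed hand vacuum pump on a 170 x 100 mm foot, 137 mm tall. Origin: on the bench, right under the lever's pivot; the lever reaches out along its -x axis. The pivot is 110 mm above the origin
- lever (a joint): angle of the sprung pump lever: 0 = up (at rest, arm 0.45 rad above level), 0.70 = pressed all the way down against its stop (0.25 rad below level). A spring brings it back up; about 5 N on the pad starts it, about 13 N holds it fully down
- lever_pad (a point): centre of the top face of the black 60 x 50 mm paddle at the lever's end, 155 mm along the arm from the pivot and 9 mm above its centre line; about 186 mm above the bench when up and about 80 mm when down. Press it from above
- rack: white rack of green-capped tubes, 90 x 150 mm, 107 mm tall, origin at the underside; a bystander
- bottle: white bottle, 66 mm in diameter, 160 mm tall, origin at the underside; a bystander

How it is judged (in metres and radians):
On the way, in this order (a step that is already met when the one before it is completed fails the run):
1. the cover is off the plate and all cups present are nested upright in one stack, each within 12 mm of the plate's centre (horizontal distance between each of cup0, cup1, cup2, cup3 and plate below 0.012 m and angle between each of cup0, cup1, cup2, cup3's own z axis and vertical below 0.08 rad and (z of cup0 in the frame of plate between 0.008 and 0.016 m or z of cup0 in the frame of plate between 0.032 and 0.04 m or z of cup0 in the frame of plate between 0.056 and 0.064 m or z of cup0 in the frame of plate between 0.08 and 0.088 m) and (z of cup1 in the frame of plate between 0.008 and 0.016 m or z of cup1 in the frame of plate between 0.032 and 0.04 m or z of cup1 in the frame of plate between 0.056 and 0.064 m or z of cup1 in the frame of plate between 0.08 and 0.088 m) and (z of cup2 in the frame of plate between 0.008 and 0.016 m or z of cup2 in the frame of plate between 0.032 and 0.04 m or z of cup2 in the frame of plate between 0.056 and 0.064 m or z of cup2 in the frame of plate between 0.08 and 0.088 m) and (z of cup3 in the frame of plate between 0.008 and 0.016 m or z of cup3 in the frame of plate between 0.032 and 0.04 m or z of cup3 in the frame of plate between 0.056 and 0.064 m or z of cup3 in the frame of plate between 0.08 and 0.088 m) and horizontal distance between cover and plate above 0.09 m), for 0.2 s.
2. the cover stands flat on the plate over the nested stack, within 10 mm of its centre (horizontal distance between each of cup0, cup1, cup2, cup3 and plate below 0.012 m and angle between each of cup0, cup1, cup2, cup3's own z axis and vertical below 0.08 rad and (z of cup0 in the frame of plate between 0.008 and 0.016 m or z of cup0 in the frame of plate between 0.032 and 0.04 m or z of cup0 in the frame of plate between 0.056 and 0.064 m or z of cup0 in the frame of plate between 0.08 and 0.088 m) and (z of cup1 in the frame of plate between 0.008 and 0.016 m or z of cup1 in the frame of plate between 0.032 and 0.04 m or z of cup1 in the frame of plate between 0.056 and 0.064 m or z of cup1 in the frame of plate between 0.08 and 0.088 m) and (z of cup2 in the frame of plate between 0.008 and 0.016 m or z of cup2 in the frame of plate between 0.032 and 0.04 m or z of cup2 in the frame of plate between 0.056 and 0.064 m or z of cup2 in the frame of plate between 0.08 and 0.088 m) and (z of cup3 in the frame of plate between 0.008 and 0.016 m or z of cup3 in the frame of plate between 0.032 and 0.04 m or z of cup3 in the frame of plate between 0.056 and 0.064 m or z of cup3 in the frame of plate between 0.08 and 0.088 m) and horizontal distance between cover and plate below 0.01 m and angle between cover's own z axis and vertical below 0.05 rad and z of cover in the frame of plate between 0.008 and 0.016 m), for 0.2 s.
3. first stroke: lever pressed all the way down (joint above 0.62 of 0.70) (value of joint lever above 0.62 rad), for 0.05 s.
4. first stroke: lever back all the way up (joint below 0.08) (value of joint lever below 0.08 rad), for 0.05 s.
5. second stroke: lever pressed all the way down (joint above 0.62 of 0.70) (value of joint lever above 0.62 rad), for 0.05 s.
6. second stroke: lever back all the way up (joint below 0.08) (value of joint lever below 0.08 rad), for 0.05 s.
7. third stroke: lever pressed all the way down (joint above 0.62 of 0.70) (value of joint lever above 0.62 rad), for 0.05 s.
8. third stroke: lever back all the way up (joint below 0.08) (value of joint lever below 0.08 rad), for 0.05 s.
9. fourth stroke: lever pressed all the way down (joint above 0.62 of 0.70) (value of joint lever above 0.62 rad), for 0.05 s.
10. fourth stroke: lever back all the way up (joint below 0.08) (value of joint lever below 0.08 rad), for 0.05 s.
At the end, for the whole second after the job is handed in: All cups present are nested fully home (each within 4 mm of a 24 mm step in height), upright within 0.08 rad and within 12 mm of the plate's centre; the cover stands over them on the plate, flat within 0.05 rad and 4 mm, within 10 mm of the centre; the lever is up (below 0.08 rad); all at rest (all of step 2 and value of joint lever below 0.08 rad and linear speed of each of cover, cup0, cup1, cup2, cup3 below 0.02 m/s); the robot touches nothing.
It fails at once if the tube rack is pushed more than 30 mm away (distance of rack from where it was at the start of the episode above 0.03 m).
It fails at once if the bottle is pushed more than 30 mm away (distance of bottle from where it was at the start of the episode above 0.03 m).
Of cup0, cup1, cup2, cup3 only 2 to 4 are there at a start; the rules pass over those that are not, and their reading is None.
At some moment in a run one of cover may be knocked a few centimetres aside while the robot is not near it.
It also fails if it takes over 210 s, if anything falls off the work surface, if the arm or the gripper's body presses on something with over 40 N, if the wrist force passes 120 N, or if a joint passes its speed limit or range.

### The arm

A 6-joint arm with a two-finger parallel gripper is mounted at the origin on the work surface. World frame = base frame: x ahead of the robot, y to its left, z up, the work surface at z = 0. Lengths are in m, angles in degrees, forces in N, time in s.
With the tool pointing down it reaches from about 0.325 to 0.85 m from the base axis. Payload 15.5 kg.
Tool frame: the origin (TCP) lies at the very end of the fingers, on their centre line; the grasp point (between the pads) lies arm.grip_depth behind it (arm.grip_depth is the distance from the TCP to the grasp point, in m); z points along the fingers, y is the line along which they close (so a half turn about z gives the same grasp; the last joint's range is limited). The gripper opens to 91 mm and grips with 3 to 60 N. Pads are 32 mm wide; open, the fingers measure 118 mm over their backs; the gripper's body (76 mm by 178 mm) begins 60 mm behind the grasp point.
Start: joints at [65.289, 28.281, 77.091, -0, 74.628, -5.472], TCP at [0.206, 0.59, 0.214] pointing down, gripper open.
Joint ranges: [-166.48, 166.48], [-47.26, 123.95], [12.59, 153.08], [-70.14, 250.14], [6.76, 159.57], [-176.63, 176.63]. Speed limits (degrees/s): [108.29, 108.29, 147.25, 172.46, 172.46, 172.46].

### API

Orientations are given as a 3x3 rotation matrix whose columns are the frame's x, y, z axes.
In Python, from rig import arm, snapshot, get_calibration gives the robot as it stands (arm), with the cameras as plain functions. Calls block until the motion is done:
- arm.move_to(position, orientation): joint-space move of the TCP to a pose.
- arm.move_l(position, orientation=None, feed=0.15): straight line of the TCP; orientation=None keeps the orientation; feed is the mean speed in m/s.
- arm.move_joints(angles): joint-space move.
- arm.grip(opening): finger opening in m; the grip force is fixed at half the most; returns when the fingers have stopped.
- arm.sleep(seconds).
- arm.solve_ik(position, orientation): joint angles nearest the present ones, or None.
- snapshot(name): name is "side" or "top" or "wrist"; returns the picture (400x640x3 uint8, red, green, blue); there is no depth.
- get_calibration(name): a dict with "intrinsics" (3x3 intrinsics, pixels), "cam_to_world" (4x4, takes a point from camera to world coordinates). Camera axes: x right, y down, z forward; pixel columns grow to the right and rows downward; lengths in m; the calibration is good to about 2 mm. A picture is of the moment at which its call begins: read the wrist's pose just before it. get_calibration takes no time and is no camera call; for the wrist camera it gives the pose at the moment of the call.
A pose or a line that the arm cannot do raises arm.Unreachable and nothing moves.
- arm.sign_off(): hands the job in; it is judged then, once.
Readings, each from a call of its own:
- arm.current_t(): time.
- arm.current_joint_positions(): joint angles.
- arm.current_dq(): joint speeds.
- arm.current_tau(): joint torques, N m.
- arm.current_ee_pos(): TCP position.
- arm.current_tool_rot(): TCP orientation.
- arm.current_force(): force on the tool from outside, world axes, zero at the start.
- arm.current_torque(): the same for the moment, N m.
- arm.current_width(): finger opening in m.
- arm.current_grasp_force(): force on a finger pad.
Only numpy, scipy, OpenCV 4.12 (cv2) and the standard library are available. Lean on these libraries where they do the work, as an engineer would, in place of code of your own. Each camera call takes 0.05 s, during which the arm holds its last target. There are 200 camera calls.

## Working session

There is one attempt and no reset: what is moved stays moved. The work goes in short steps, each a Python script; the robot and the scene stay as the last script left them, time stands still between calls to the robot, and variables do not carry over. Pictures are saved under pics/ and viewed, at most 14 in all, crops included, and the job is handed in when it is done.

```bash
mkdir -p pics; ls; python3 - <<'E'
from rig import arm, snapshot, get_calibration
import cv2, numpy as np
for n in ["top","side"]:
    im=snapshot(n); cv2.imwrite(f"pics/{n}0.png",im[:,:,::-1])
    c=get_calibration(n); print(n,np.round(c["intrinsics"],1).tolist(),np.round(c["cam_to_world"],3).tolist())
print(arm.grip_depth,arm.current_tool_rot(),arm.current_t())
c=get_calibration("wrist");print(np.round(c["cam_to_world"],3).tolist(),np.round(c["intrinsics"],1).tolist())
E
```

```text
pics
rig.py
top [[392.2, 0.0, 320.4], [0.0, 392.2, 195.6], [0.0, 0.0, 1.0]] [[-0.01, -0.994, 0.111, 0.489], [-1.0, 0.013, 0.027, -0.027], [-0.028, -0.111, -0.993, 1.269], [0.0, 0.0, 0.0, 1.0]]
side [[377.9, 0.0, 322.3], [0.0, 377.9, 193.7], [0.0, 0.0, 1.0]] [[0.795, -0.44, 0.417, 0.249], [-0.606, -0.555, 0.57, -0.502], [-0.019, -0.706, -0.708, 0.748], [0.0, 0.0, 0.0, 1.0]]
0.0188 [[-9.44149006e-01  3.29518498e-01 -4.62630084e-04]
 [ 3.29518807e-01  9.44148471e-01 -1.01076039e-03]
 [ 1.03727241e-04 -1.10675373e-03 -9.99999382e-01]] 0.1
[[0.331, 0.909, 0.255, 0.134], [0.944, -0.318, -0.091, 0.614], [-0.001, 0.27, -0.963, 0.385], [0.0, 0.0, 0.0, 1.0]] [[278.4, 0.0, 321.8], [0.0, 278.4, 200.1], [0.0, 0.0, 1.0]]
```

View pics/top0.png

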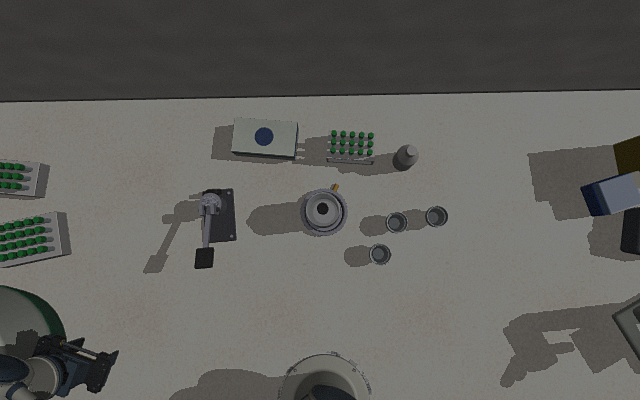

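View pics/side0.png

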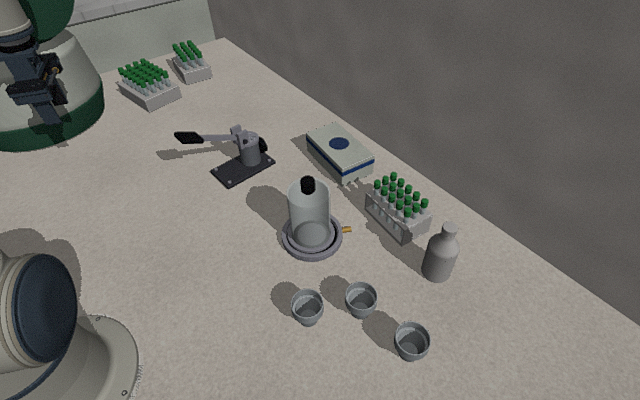

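The top view shows three upright cups, with rim centres near (396,223), (436,216) and (379,254). The plate with the cover is at (323,211), the lever pad at (204,258) and the pump head at (209,203). Next I'll zoom in to measure.

```bash
cat > h.py <<'E'
from rig import arm, snapshot, get_calibration
import cv2, numpy as np
def ray(cal,u,v,z):
    K=cal["intrinsics"];T=np.array(cal["cam_to_world"])
    d=T[:3,:3]@np.linalg.solve(K,[u,v,1.]); o=T[:3,3]
    return o+d*(z-o[2])/d[2]
def proj(cal,P):
    T=np.array(cal["cam_to_world"]);P=np.atleast_2d(P)
    c=(P-T[:3,3])@T[:3,:3]; p=c@np.array(cal["intrinsics"]).T
    return p[:,:2]/p[:,2:]
def circ(c,r,z,n=60):
    a=np.linspace(0,2*np.pi,n); return np.c_[c[0]+r*np.cos(a),c[1]+r*np.sin(a),0*a+z]
def draw(im,cal,c,r,z,s,off,col):
    p=((proj(cal,circ(c,r,z))+.5-off)*s*16).astype(np.int32)
    cv2.polylines(im,[p[:,None]],True,col,1,cv2.LINE_AA,4)
def R(yaw):  # tool down, closing axis y at angle yaw(deg) from world x
    a=np.radians(yaw);y=np.array([np.cos(a),np.sin(a),0]);z=np.array([0,0,-1.])
    return np.c_[np.cross(y,z),y,z]
E
python3 - <<'E'
from h import *
cal=get_calibration("top");im=cv2.imread("pics/top0.png")
items={"plate":(323,211,.02,.065),"c0":(396,223,.064,.033),"c1":(436,216,.064,.033),"c2":(379,254,.064,.033),"pad":(204,258,.186,.005),"piv":(209,203,.115,.005)}
off=np.array([180,165]);s=2.8
b=cv2.resize(im[165:285,180:465],None,fx=s,fy=s,interpolation=cv2.INTER_CUBIC)
for k,(u,v,z,r) in items.items():
    p=ray(cal,u,v,z);print(k,p.round(4)); draw(b,cal,p,r,z,s,off,(0,0,255))
    if k=="plate": draw(b,cal,p,.016,.012+.184,s,off,(0,255,0))
cv2.imwrite("pics/a.png",b)
E
```

```text
plate [ 0.579  -0.0014  0.02  ]
c0 [ 0.5364 -0.2247  0.064 ]
c1 [ 0.5563 -0.3468  0.064 ]
c2 [ 0.4432 -0.1705  0.064 ]
pad [0.4414 0.3243 0.186 ]
piv [0.6002 0.3361 0.115 ]
```

View pics/a.png

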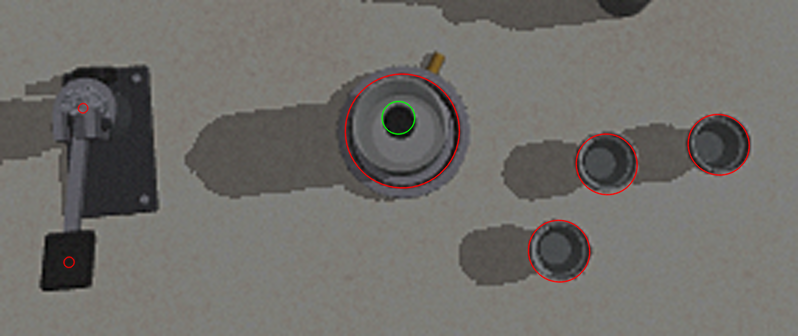

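The overlays match the cup rims, plate and knob well. Next I'll move the cover off and then take wrist views.

```bash
cat >> h.py <<'E'
def look(name,tag):
    cal=get_calibration(name);im=snapshot(name)[:,:,::-1].copy();cv2.imwrite(f"pics/{tag}.png",im)
    np.savez(f"pics/{tag}.npz",intrinsics=cal["intrinsics"],cam_to_world=cal["cam_to_world"]);return cal,im
def st(m=""): print(m,"t",round(arm.current_t(),1),"p",np.round(arm.current_ee_pos(),4),"w",round(arm.current_width(),4),"F",np.round(arm.current_force(),1),"gf",round(arm.current_grasp_force(),1))
E
python3 - <<'E'
from h import *
p=np.array(arm.current_ee_pos());p[2]=.42
arm.move_l(p,feed=.3)
Y=min([90,-90],key=lambda y:abs((arm.solve_ik([.579,0,.4],R(y)) or [999]*6)[5]) if arm.solve_ik([.579,0,.4],R(y)) is not None else 999)
print(Y,np.round(arm.solve_ik([.579,0,.4],R(Y)),1))
arm.move_to([.579,-.001,.38],R(Y)); st()
cal=get_calibration("top");k=ray(cal,322.2,207.3,.196);print("knob",k)
arm.grip(.06)
arm.move_l([.579,-.0014,.23],feed=.25); arm.move_l([.579,-.0014,.167],feed=.08); st("down")
arm.grip(.02); st("grip")
arm.move_l([.579,-.0014,.24],feed=.1); st("lift")
arm.move_l([.44,.125,.24],feed=.2); 
arm.move_l([.44,.125,.160],feed=.1);arm.move_l([.44,.125,.156],feed=.03); st("set")
arm.grip(.06); st()
arm.move_l([.44,.125,.24],feed=.2); 
arm.move_to([.52,-.0,.42],R(Y));look("wrist","w1")
arm.move_to([.47,-.22,.42],R(Y));look("wrist","w2");st()
E
```

```text
Traceback (most recent call last):
ValueError: The truth value of an array with more than one element is ambiguous. Use a.any() or a.all()
```

```bash
python3 - <<'E'
from h import *
Y=None
for y in (90,-90):
    q=arm.solve_ik([.579,0,.4],R(y)); print(y,None if q is None else np.round(q,1))
    if q is not None and (Y is None or abs(q[5])<b): Y,b=y,abs(q[5])
print(Y)
arm.move_to([.579,-.001,.38],R(Y)); st()
cal=get_calibration("top");k=ray(cal,322.2,207.3,.196);print("knob",k)
arm.grip(.06)
arm.move_l([.579,-.0014,.23],feed=.25); arm.move_l([.579,-.0014,.167],feed=.08); st("down")
arm.grip(.02); st("grip")
arm.move_l([.579,-.0014,.24],feed=.1); st("lift")
arm.move_l([.44,.125,.24],feed=.2); 
arm.move_l([.44,.125,.160],feed=.1);arm.move_l([.44,.125,.156],feed=.03); st("set")
arm.grip(.06); st()
arm.move_l([.44,.125,.24],feed=.2); 
arm.move_to([.52,-.0,.42],R(Y));look("wrist","w1")
arm.move_to([.47,-.22,.42],R(Y));look("wrist","w2");st()
E
```

```text
90 [ -5.9  17.6  65.8  -0.   96.6 -95.9]
-90 [-5.9 17.6 65.8 -0.  96.6 84.1]
-90
 t 3.4 p [ 5.79e-01 -3.00e-04  3.80e-01] w 0.0909 F [-0.4  0.3 -0.1] gf 0.0
knob [ 0.57647285 -0.00292741  0.196     ]
down t 5.8 p [ 0.5794 -0.0014  0.1675] w 0.0601 F [-0.4 -0.5 -0.4] gf 0.0
grip t 6.3 p [ 0.5792 -0.0017  0.1672] w 0.0316 F [ 0.1 -3.9  3. ] gf 30.0
lift t 7.2 p [ 0.5785 -0.0013  0.2393] w 0.0314 F [-0.6 -0.2 -5.7] gf 30.0
set t 9.5 p [0.44   0.125  0.1561] w 0.0313 F [ 0.4  0.5 -4.8] gf 30.0
 t 10.1 p [0.44  0.125 0.156] w 0.06 F [ 0.5 -0.7 -0.4] gf 0.0
 t 12.6 p [ 0.4705 -0.2186  0.4198] w 0.06 F [-0.4  0.8  0.2] gf 0.0
```

```bash
python3 - <<'E'
import cv2,numpy as np
cv2.imwrite("pics/w12.png",np.vstack([cv2.imread("pics/w1.png")[:300],cv2.imread("pics/w2.png")[:300]]))
E
```

```text
(no output)
```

View pics/w12.png

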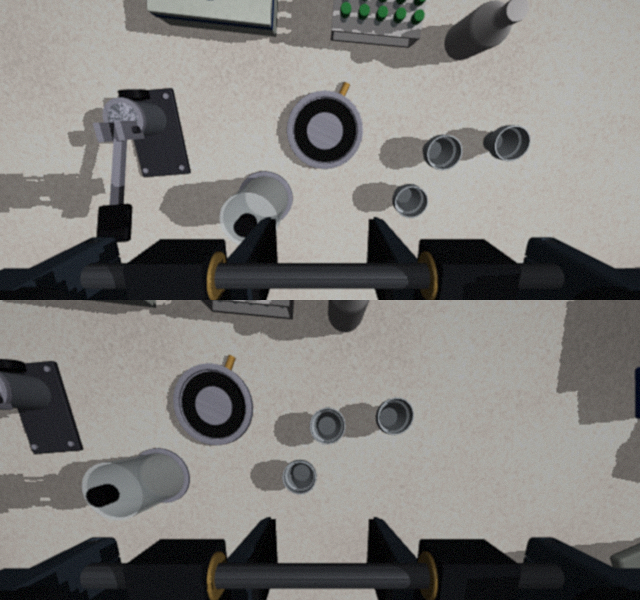

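The wrist views show the plate uncovered, with the ring centre at (325,130) in w1. In w2 the cup rims are at about (327,126), (394,116) and (300,176). Next I'll fit these precisely.

```bash
python3 - <<'E'
from h import *
for t,pl in (("w1",(325,130)),("w2",(213,105))):
    cal=dict(np.load(f"pics/{t}.npz"));im=cv2.imread(f"pics/{t}.png");g=cv2.cvtColor(im,6)
    n,l,s,c=cv2.connectedComponentsWithStats((g<45).astype(np.uint8))
    for i in range(1,n):
        if abs(c[i]-pl).max()<6 and s[i,4]>500:
            cs,_=cv2.findContours((l==i).astype(np.uint8),cv2.RETR_EXTERNAL,cv2.CHAIN_APPROX_NONE)
            P=np.array([ray(cal,u,v,.012)[:2] for u,v in cs[0][:,0]])
            A=np.c_[2*P,np.ones(len(P))];x=np.linalg.lstsq(A,(P**2).sum(1),rcond=None)[0]
            print(t,"plate",x[:2].round(4),"r",np.sqrt(x[2]+x[:2]@x[:2]).round(4))
cal=dict(np.load("pics/w2.npz"));im=cv2.imread("pics/w2.png")
off=np.array([260,80]);s=4;b=cv2.resize(im[80:210,260:440],None,fx=s,fy=s,interpolation=cv2.INTER_CUBIC)
for u,v in ((327,126),(394,116),(300,176)):
    p=ray(cal,u,v,.064);print(p.round(4));draw(b,cal,p,.033,.064,s,off,(0,0,255))
for p in ((.5364,-.2247),(.5563,-.3468),(.4432,-.1705)):draw(b,cal,p,.033,.064,s,off,(0,255,0))
cv2.imwrite("pics/b.png",b)
E
```

```text
w1 plate [ 0.5787 -0.0065] r 0.0612
w2 plate [ 0.5793 -0.0059] r 0.0611
[ 0.5404 -0.2293  0.064 ]
[ 0.5579 -0.3507  0.064 ]
[ 0.4477 -0.1779  0.064 ]
```

View pics/b.png

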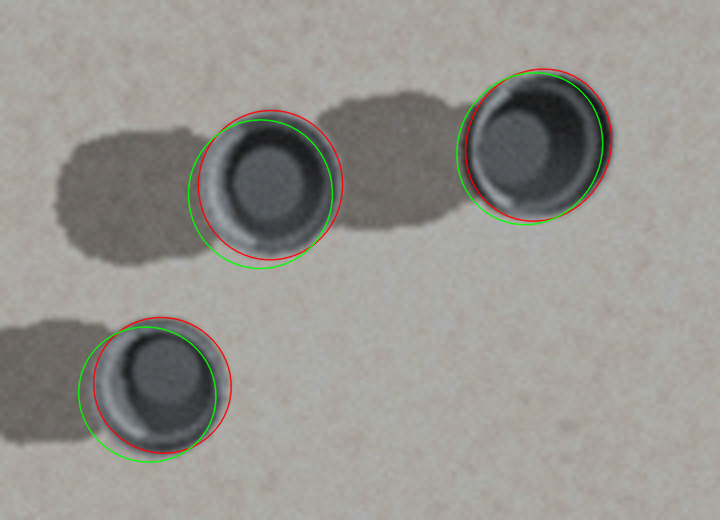

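```bash
cat >> h.py <<'E'
PL=np.array([.579,-.006])
def cup(c,n,pl=PL):
    Y=R(-90)
    arm.grip(.09)
    arm.move_to([c[0],c[1],.15],Y)
    arm.move_l([c[0],c[1],.044],feed=.12); st("at cup")
    arm.grip(.05); st("gripped")
    h=.044+.012+.024*n; up=h+.075
    arm.move_l([c[0],c[1],up],feed=.15); arm.move_l([pl[0],pl[1],up],feed=.2)
    arm.move_l([pl[0],pl[1],h+.03],feed=.15); arm.move_l([pl[0],pl[1],h+.001],feed=.04); st("placed")
    arm.grip(.085); arm.move_l([pl[0],pl[1],h+.09],feed=.2)
E
python3 - <<'E'
from h import *
cup((.4472,-.1782),0)
arm.move_to([.52,-.05,.40],R(-90));cal,im=look("wrist","w3");st()
p=proj(cal,[[.579,-.006,.02]])[0];print(p)
x,y=(p-[90,65]).astype(int);b=cv2.resize(im[y:y+130,x:x+180],None,fx=4,fy=4,interpolation=cv2.INTER_CUBIC)
o=np.array([x,y])
for r,z in ((.033,.076),(.063,.012),(.065,.02)): draw(b,cal,PL,r,z,4,o,(0,0,255))
for c in ((.5402,-.2295),(.5579,-.3507)):print(proj(cal,[[*c,.064]])[0])
cv2.imwrite("pics/c.png",b)
E
```

```text
at cup t 15.3 p [ 0.4476 -0.1784  0.0446] w 0.0898 F [-0.5  0.1  0.2] gf 0.0
gripped t 15.9 p [ 0.4474 -0.1783  0.0442] w 0.0642 F [-0.1  0.4  6.2] gf 30.0
placed t 19.1 p [ 0.579 -0.006  0.057] w 0.0645 F [0.3 0.8 0.1] gf 30.0
 t 21.3 p [ 0.5198 -0.0497  0.3979] w 0.0851 F [ 0.1 -0.4  0.2] gf 0.0
[298.44399118 131.28262973]
[421.01353455 154.12332798]
[489.88187201 144.05429847]
```

View pics/c.png

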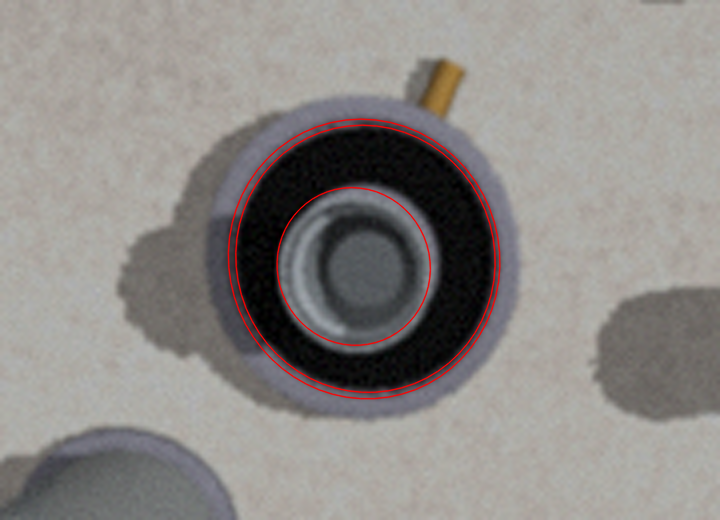

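The cup's rim looks larger than it should for a cup standing on the plate, so I'll check with the side camera.

```bash
python3 - <<'E'
from h import *
cal,im=look("side","s1")
p=proj(cal,[[.579,-.006,.05]])[0];x,y=(p-[60,50]).astype(int);print(p)
b=cv2.resize(im[y:y+160,x:x+160],None,fx=3.7,fy=3.7,interpolation=cv2.INTER_CUBIC);o=np.array([x,y])
for r,z in ((.033,.076),(.020,.012),(.065,.02)): draw(b,cal,PL,r,z,3.7,o,(0,0,255))
for c in ((.5402,-.2295),(.5579,-.3507)):draw(b,cal,c,.033,.064,3.7,o,(0,0,255));draw(b,cal,c,.02,.0,3.7,o,(0,0,255))
cv2.imwrite("pics/d.png",b)
E
```

```text
[311.92484928 223.62562384]
```

View pics/d.png

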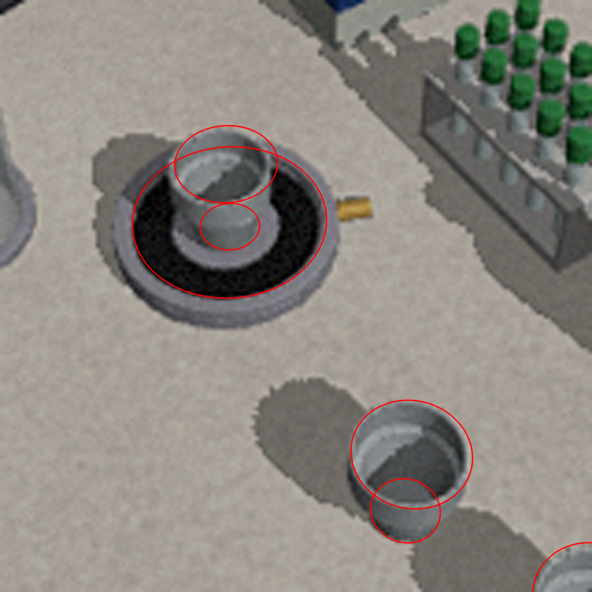

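The cup stands upright and centred on the plate; what I took for its rim was the bare steel disc inside the gasket. I'll place the other two cups.

```bash
python3 - <<'E'
from h import *
cup((.5400,-.2290),1)
cup((.5579,-.3507),2)
arm.move_to([.48,-.15,.36],R(-90));st()
cal,im=look("side","s2")
x,y=210,120
b=cv2.resize(im[y:y+170,x:x+220],None,fx=3.5,fy=3.5,interpolation=cv2.INTER_CUBIC);o=np.array([x,y])
for z in (.076,.1,.124): draw(b,cal,PL,.033,z,3.5,o,(0,0,255))
c=(.44,.125)
for r,z in ((.059,0),(.016,.184)):draw(b,cal,c,r,z,3.5,o,(0,0,255))
cv2.imwrite("pics/e.png",b)
E
```

```text
at cup t 23.9 p [ 0.5405 -0.2292  0.0447] w 0.09 F [-0.9  0.3  0.3] gf 0.0
gripped t 24.4 p [ 0.5402 -0.2291  0.0443] w 0.0657 F [-0.5  0.7  4.8] gf 30.0
placed t 27.9 p [ 0.579  -0.006   0.0809] w 0.0655 F [-1.1  0.4 -0. ] gf 30.0
at cup t 31.6 p [ 0.5584 -0.3509  0.0448] w 0.0902 F [ 0.6 -0.6  0.1] gf 0.0
gripped t 32.1 p [ 0.5581 -0.3509  0.0444] w 0.0662 F [-0.2 -1.1  4.7] gf 30.0
placed t 36.4 p [ 0.5791 -0.006   0.1051] w 0.0664 F [0.  0.6 0.2] gf 30.0
 t 38.4 p [ 0.4801 -0.1494  0.3586] w 0.085 F [ 0.4 -0.4  0. ] gf 0.0
```

View pics/e.png

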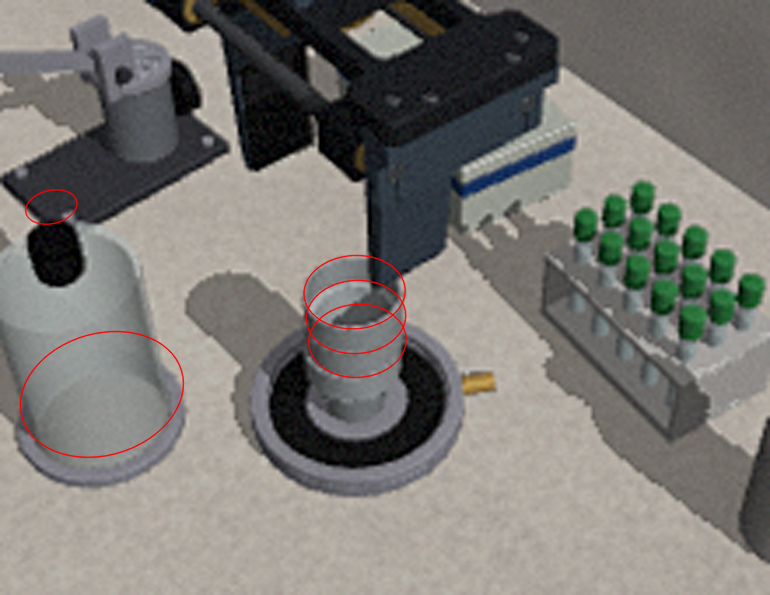

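All three cups are nested fully home: the top rim matches the z=.124 ring. The cover has been knocked, and its knob top is now near crop pixel (53,233). I'll locate it again.

```bash
python3 - <<'E'
from h import *
cs=dict(np.load("pics/s2.npz"));k=ray(cs,210+52/3.5,120+234/3.5,.184);print("side",k)
arm.move_to([k[0]-.04,k[1]-.0,.42],R(-90))
cal,im=look("wrist","w4");st();ct,it=look("top","t4")
def crop(im,cal,h=45):
    p=proj(cal,[k])[0];x,y=np.maximum((p-h),0).astype(int);o=np.array([x,y])
    b=cv2.resize(im[y:y+2*h,x:x+2*h],(400,400),interpolation=cv2.INTER_CUBIC);s=400/(2*h)
    draw(b,cal,k,.016,.184,s,o,(0,0,255));draw(b,cal,k,.059,.01,s,o,(0,255,0));print(o,s);return b
cv2.imwrite("pics/f.png",np.hstack([crop(im,cal,75),crop(it,ct,40)]))
E
```

```text
side [0.42905366 0.09951172 0.184     ]
 t 39.6 p [0.3896 0.0989 0.4195] w 0.0849 F [0.1 0.6 0.2] gf 0.0
[245  73] 2.6666666666666665
[245 221] 5.0
```

View pics/f.png

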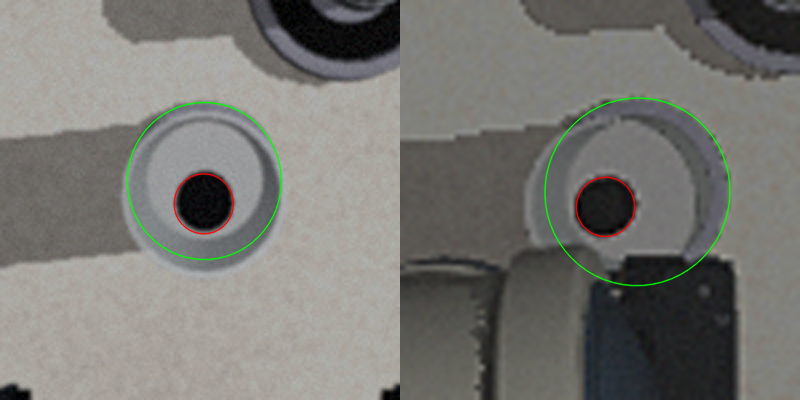

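The knob matches at (0.429, 0.0995). Next: grasp it, lift it over the stack and set it down.

```bash
python3 - <<'E'
from h import *
k=[.429,.0995]
arm.grip(.06);arm.move_to([*k,.25],R(-90));arm.move_l([*k,.155],feed=.1);arm.grip(.02);st("grip")
arm.move_l([*k,.33],feed=.15);st();arm.move_l([*PL,.33],feed=.15);arm.move_l([*PL,.20],feed=.1);st()
arm.move_l([*PL,.170],feed=.04);st();arm.move_l([*PL,.1665],feed=.02);st("set")
arm.grip(.06);arm.move_l([*PL,.28],feed=.15)
arm.move_to([.52,.05,.42],R(-90));cal,im=look("wrist","w5");cs,is_=look("side","s5")
def crop(im,cal,h,rs):
    p=proj(cal,[[*PL,.06]])[0];o=np.maximum((p-h),0).astype(int);x,y=o
    s=400/(2*h);b=cv2.resize(im[y:y+2*h,x:x+2*h],(400,400),interpolation=cv2.INTER_CUBIC)
    for r,z in rs: draw(b,cal,PL,r,z,s,o,(0,0,255))
    return b
rs=((.065,.02),(.059,.022),(.016,.196),(.033,.124))
cv2.imwrite("pics/g.png",np.hstack([crop(im,cal,70,rs),crop(is_,cs,65,rs)]));st()
E
```

```text
grip t 42.6 p [0.4291 0.0996 0.1551] w 0.0311 F [-0.2  2.5  2.3] gf 30.0
 t 43.9 p [0.4285 0.0994 0.3292] w 0.031 F [-0.4 -0.9 -5. ] gf 30.0
 t 46.7 p [ 0.5793 -0.006   0.2006] w 0.0316 F [ 0.2 -0.2 -4.7] gf 30.0
 t 47.6 p [ 0.5792 -0.006   0.1702] w 0.0314 F [-0.3 -0.  -5. ] gf 30.0
set t 48.0 p [ 0.5798 -0.006   0.1671] w 0.0317 F [2.  1.  3.6] gf 30.0
 t 50.3 p [0.5199 0.0497 0.4183] w 0.06 F [-0.6  0.8 -0.7] gf 0.0
```

View pics/g.png

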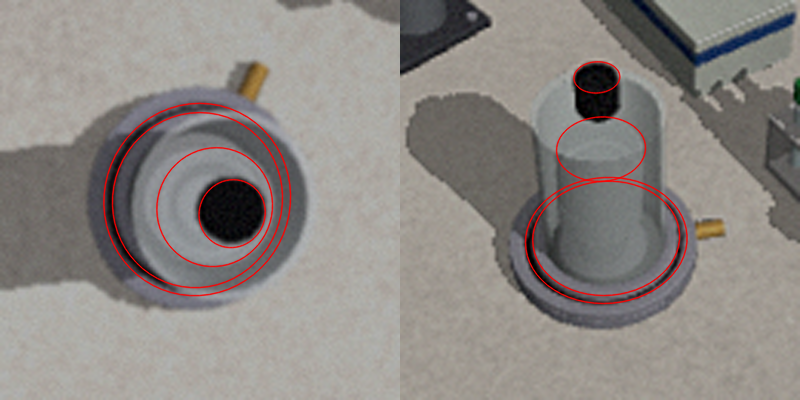

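The cover is seated and centred over the stack. In w1 the lever pad is at about (115,222). Next come the strokes.

```bash
python3 - <<'E'
from h import *
cw=dict(np.load("pics/w1.npz"));a=ray(cw,115,221,.186)[:2];b=ray(get_calibration("top"),204,258,.186)[:2];print(a,b)
pad=a if np.linalg.norm(a-b)<.02 else (a+b)/2
d=np.array([-.993,-.07])*.017
arm.grip(.0);Y=R(-90)
arm.move_to([*pad,.28],Y);arm.move_l([*pad,.205],feed=.15);st("above")
for i in range(4):
    arm.move_l([*(pad+d*.9),.100],feed=.15)
    z=.100
    while z>.070:
        z-=.002;arm.move_l([*(pad+d),z],feed=.05);arm.sleep(.05);f=arm.current_force()
        if f[2]>32: break
    st("down")
    if i==0: look("side","s6")
    arm.move_l([*(pad+d*.9),.110],feed=.12);arm.move_l([*pad,.215],feed=.12);arm.sleep(.5);st("up")
    if i==0: look("side","s7")
b=np.hstack([cv2.resize(cv2.imread(f"pics/{t}.png")[90:210,140:300],None,fx=2.5,fy=2.5) for t in("s6","s7")]);cv2.imwrite("pics/i.png",b)
E
```

```text
[0.44950409 0.31787015] [0.44138278 0.32433682]
above t 53.1 p [0.4503 0.3177 0.2059] w 0.0002 F [0.1 0.2 0.3] gf 0.0
down t 56.6 p [0.4357 0.318  0.0846] w 0.0007 F [ 1.7 -3.6 32.4] gf 15.5
up t 58.6 p [0.4495 0.3179 0.2149] w 0.0003 F [0.4 0.9 0.4] gf 0.0
down t 62.3 p [0.4353 0.3177 0.0842] w 0.0004 F [ 0.7 -4.5 38.7] gf 18.7
up t 64.2 p [0.4495 0.3179 0.215 ] w 0.0005 F [-0.3  0.3  0.1] gf 0.0
down t 67.8 p [0.4353 0.3177 0.0842] w 0.0004 F [ 0.4 -4.9 38.6] gf 18.7
up t 69.7 p [0.4495 0.3179 0.215 ] w 0.0006 F [-0.9 -0.1  1. ] gf 0.0
down t 73.4 p [0.4353 0.3177 0.0842] w 0.0002 F [ 0.3 -4.7 38.7] gf 18.7
up t 75.3 p [0.4495 0.3179 0.2149] w 0.0004 F [ 0.2 -0.1  0. ] gf 0.0
```

View pics/i.png

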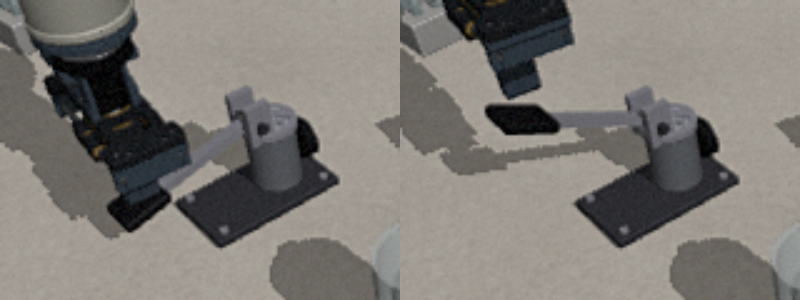

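Every stroke reached the stop, with about 38 N at the predicted height, and the lever came fully back up. I'll clear the arm and make a final check.

```bash
python3 - <<'E'
from h import *
p=arm.current_ee_pos();arm.move_l([p[0],p[1],.35],feed=.2);arm.sleep(.5)
cal,im=look("side","s9");x,y=160,110;o=np.array([x,y])
b=cv2.resize(im[y:y+180,x:x+240],None,fx=3.2,fy=3.2)
for r,z in ((.059,.022),(.016,.196),(.065,.02)):draw(b,cal,PL,r,z,3.2,o,(0,0,255))
cv2.imwrite("pics/j.png",b);st()
E
```

```text
t 76.7 p [0.4495 0.3179 0.35  ] w 0.0005 F [ 0.3 -0.5 -1.1] gf 0.0
```

View pics/j.png

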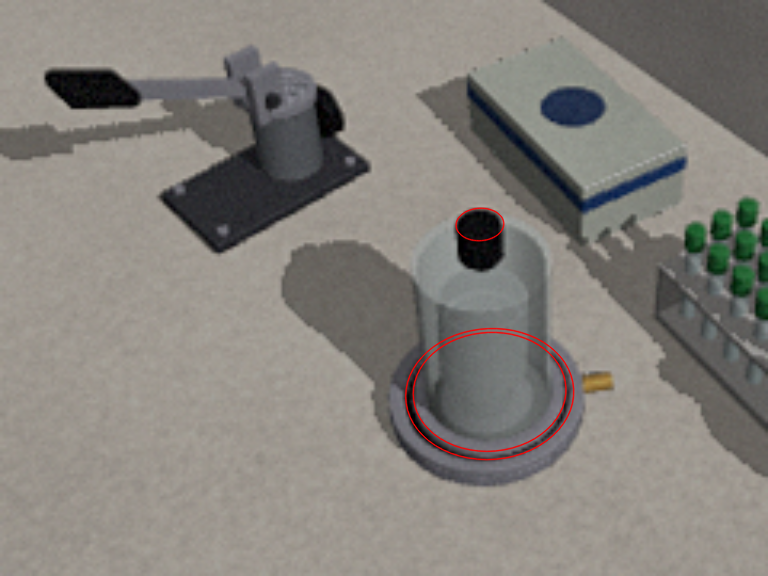

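The cover is seated over the stack, the lever is up and the arm is clear, so I'm handing in.

```bash
python3 -c "
from rig import arm, snapshot, get_calibration
print(arm.sign_off())"
```

```text
the job is handed in; nothing more can be done
None
```

I've handed the job in, but the hand-in returned no verdict: the three cups present are nested on the plate, the cover is seated over them, all four lever strokes reached the stop and came back up, and the robot is clear.

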